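# Unlatch the tool case and stow the blue spool

## Task

Swing the red-knobbed latch lever of the orange tool case all the way over to the side, then lift the black lid fully open, up to its stop, without the robot bumping the light bar above. Then take the blue thread spool off the granite slab and set it down gently, upright on the floor of the case (do not drop it), leaving the lid open, the lever over to the side, and the other two spools and the wax block where they are.

Things in the scene. Friction and masses are not known exactly. Their poses are not given: they have to be found in the camera images.
- case: Orange case fixed to the bench, 150 (x) x 240 (y) x 70 mm high, walls and floor 5 mm, lid on top. Origin: centre of its underside, at bench height; x points from its front (latch, lid pull; robot side) to its hinge side, y left, z up. All case offsets given here are in this frame. Inside: the wax block at +y; y -110 to +30 mm is empty. The thread spool fits upright under the rim.
- latch (a joint): Steel lever, 14 mm wide, 8 mm thick, on the case's front face, turning about the case's x. 0: upright, its nose hooked over a striker on the lid, which then cannot open (starts at 0 to 0.12). Grows as its top swings to the case's +y; stop at 1.57 rad, lying level; the lid is free above 0.4. Stays where it is left; 1 to 2 N at the knob moves it.
- latch_knob (a point): Middle of the lever's red knob: a cylinder 18 mm across and 28 mm long along the case's x, sticking out from the lever towards the robot, at x -109 mm; 70 mm from the pivot. With the lever upright it is at y +60, z 103.5 mm. It turns with the lever (its y and z axes follow it).
- latch_pivot (a point): Pivot axis of the lever, at x -91, y +60, z 33.5 mm of the case.
- lid (a joint): Black lid, 150 x 240 x 8 mm, hinged on the case's far (+x) top edge. 0: shut; it grows as the front edge rises; stop at 1.3 rad. The hinge is stiff: the lid stays where it is left; about 4 N at the pull lifts it (lid 0.25 kg).
- lid_handle (a point): Centre of the lid's yellow pull: a round bar 18 mm across, 40 mm long along the case's y, on a 14 mm wide stem at its middle, 28 mm in front of the lid's front edge; free space below and beyond both ends. Pinched by its flat ends from above, it can turn between the fingers. Shut: x -103, y -50, z 74.5 mm of the case; 178 mm from the hinge.
- lid_hinge (a point): Point of the lid's hinge axis (along the case's y), at x +75, y 0, z 70.5 mm of the case. The lid's underside lies 0 mm and the pull's centre 4 mm above it when shut.
- lamp: Aluminium light bar, 36 (x) x 370 (y) x 16 mm, underside 316 mm above the bench, on thin posts 170 mm either side of its middle. Origin: on the bench under its middle, 53 mm behind the case's centre, parallel to the case. It overhangs the case: lean the hand back towards the robot 25 to 45 degrees to work below it. The lid clears it. Not to be bumped.
- spool_blue: Thread spool with blue thread (the one to stow), 60 mm tall: orange foot 38 mm across and 6 mm high, thread cylinder 32 mm across from 6 to 54 mm, orange cap 20 mm across on top. About 70 g. Origin: centre of its underside; z up along its axis. It stands in any of three places, about 90 mm apart, in a row along the slab's y.
- spool_black: Same spool with black thread; stays where it is. Origin: centre of its underside.
- spool_taupe: Same spool with grey-brown thread; stays where it is. Origin: centre of its underside.
- slab: Dark granite slab fixed on the bench, 140 (x) x 270 (y) x 30 mm. Origin: centre of its underside. The spools stand on its top.
- wax: Yellow beeswax block, 50 (x) x 60 (y) x 30 mm, loose on the case floor near y +75 mm; stays there. Origin: centre of its underside.
Things that resemble listed ones, but are neither listed nor needed, are in the scene too. There is more than one size of the spool_blue; the one meant has the size given above.

How it is judged:
By the outcome, as a careful person would: the job done as asked, in the order asked, and still so for the second after the job is handed in, with the robot touching nothing.
It also fails if it takes over 72 s, if anything falls off the work surface, if the arm or the gripper's body presses on something with over 40 N, if the wrist force passes 120 N, or if a joint passes its speed limit or range.

## Robot

A 6-joint arm with a two-finger parallel gripper is mounted at the origin on the work surface. World frame = base frame: x ahead of the robot, y to its left, z up, the work surface at z = 0. Lengths are in mm, angles in rad, forces in N, time in s.
With the tool pointing down it reaches from about 275 to 750 mm from the base axis. Payload 10.2 kg.
Tool frame: the origin (TCP) lies at the very end of the fingers, on their centre line; the grasp point (between the pads) lies 19 mm behind it; z points along the fingers, y is the direction in which the jaws open and shut (so a half turn about z gives the same grasp; the last joint's range is limited). The gripper opens to 85 mm and grips with 20 to 120 N. Pads are 22 mm wide; open, the fingers measure 114 mm over their backs; the gripper's body (76 mm by 85 mm) begins 54 mm behind the grasp point. The pads swing forward as they close: fully open they stand 13 mm farther back than shut.
Start: joints at [1.008, 0.313, 1.498, -0, 1.331, -0.223], TCP at [174.995, 494.983, 231.294] pointing down, gripper open.
Joint ranges: [-2.94, 2.94], [-0.97, 2.17], [0.19, 2.56], [-1.23, 4.37], [0.02, 3.11], [-2.88, 2.88]. Speed limits (rad/s): [2.39, 2.39, 3.01, 3.14, 3.14, 3.14].

## Interface

Orientations are given as a unit quaternion [w, x, y, z].
In Python, from rig import * gives the robot as it stands. The module is installed in compiled form; this text tells all that it offers.
- The arm moves only by the shell command python3 -m crank 'ROWS' [FORCE]. ROWS is a JSON object of lists of equal length, an entry for each row: "dp": the shift along the world's x, y, z in cm, a list of three; "delta_rot": the turn, a rotation vector about the world's x, y, z in degrees, a list of three; "claw": the closure in counts, from 0 (fully open) to 255 (shut). A call has 1 to 10 rows; each row shifts and turns the commanded pose from where the row before left it; what a row does not reach is not made up. A row lasts 1/10 s, in which the tool goes at most 50 mm and 8.59 degrees, less where a joint would pass 70% of its speed; a pose out of reach is approached as far as the arm can. A call is refused whole if a number of a shift passes 5 or a number of a turn 8.59, either way. A call with a gripper value outside its range is refused whole. The fingers move at their own pace and stop on an object; FORCE is the grip in N (left out, the last holds). Time passes only in rows, so rows that do not move let the fingers close. It gives the time, the measured TCP pose, the force and the opening at its end, in the units of the state.
- sense(): the state, without advancing time (a new reading comes with each control period).
- capture(name): name is "scene" or "top"; returns (picture, depth): 384x512x3 uint8, red, green, blue; 384x512 float32, mm along the optical axis (not along the pixel's ray), 0 where there is no reading.
- camera_model(name): a dict with "fx", "fy", "cx", "cy" (pixels), "cam_to_world" (4x4, takes a point from camera to world coordinates). Camera axes: x right, y up, looking along -z (the intrinsics and any distortion apply to the point x, -y, -z); pixel columns grow to the right and rows downward; lengths in mm; the calibration is good to about 2 mm. A picture is of the moment at which its call begins. camera_model takes no time and is no camera call.
- finish_job(): hands the job in, once; it reports no verdict.
Trained networks look in the newest picture that a camera, given by its name, has taken for a name from the list of things; names that differ only in an ending like _2 or _b are one class to them, and where a whole thing is asked for, a point or a joint stands for the part that bears it (a point fixed in the world has none). Each returns a list of dicts, best first, with "p" (0 to 1); they miss things now and then, are a little off and sometimes report something else, mostly with a low value. They report only what shows in the picture. A call takes as long as a camera call. They do not tell look-alikes from the thing itself.
- boxes_of(camera, target): "centre" ([column, row] in pixels, amid what is visible of it).
- masks_of(camera, target): "region" (384x512 bool, what is visible of it) and "centre" ([column, row] in pixels, amid what is visible of it).
- pinpoint(camera, target): "centre" ([column, row] in pixels: a listed point, or the origin of a listed thing).
The state is a dict: "time_s": time; "joints": joint angles; "dq": joint speeds; "tau": joint torques, N m; "eef_pos": TCP position; "ee_rot": TCP orientation; "force": force on the tool from outside, world axes, zero at the start; "wrist_torque": the same for the moment, N m; "grip_width": opening from 0.0 (shut) to 1.0 (fully open).
Only numpy, scipy, OpenCV 4.12 (cv2) and the standard library are available. Lean on these libraries where they do the work, as an engineer would, in place of code of your own. Each camera call takes 0.05 s, during which the arm holds its last target.

## Working session

There is one attempt and no reset: what is moved stays moved. The work goes in short steps, Python scripts to look and compute and a shell command to move; the robot and the scene stay as the last step left them, time stands still between calls to the robot, and variables do not carry over. Pictures are saved under pics/ and viewed, and the job is handed in when it is done.

```bash
mkdir -p pics; python3 - <<'E'
from rig import *
import cv2
print(sense())
for c in ("scene","top"):
    p,d=capture(c); cv2.imwrite(f"pics/{c}0.png",p[:,:,::-1]); m=camera_model(c); print(c,m)
    for t in ("case","latch_knob","latch_pivot","lid_handle","lid_hinge","lamp","spool_blue","spool_black","spool_taupe","slab"):
        r=pinpoint(c,t)
        print(t,[( [round(float(v)) for v in x["centre"]],round(float(x["p"]),2)) for x in r][:4])
E
```

```text
{'time_s': 0.0, 'joints': array([ 1.00757521e+00,  3.13453796e-01,  1.49845112e+00,  3.34567943e-06,
        1.33099306e+00, -2.23410898e-01]), 'dq': array([-1.95748532e-03,  1.64936632e-03,  6.29954100e-04,  7.44915659e-04,
       -1.30289069e-04,  5.80021476e-05]), 'tau': array([ 4.69737079e-04, -4.12266004e+01, -2.59748268e+01, -1.18345897e-04,
        4.03627098e-03, -2.30954191e-05]), 'eef_pos': array([174.86034734, 494.74806481, 230.72784834]), 'ee_rot': array([-2.51636374e-04,  1.69089180e-01,  9.85600539e-01, -6.02206213e-04]), 'force': array([0.51530811, 0.07788447, 0.94236427]), 'wrist_torque': array([ 0.00072274, -0.02278318, -0.0814212 ]), 'grip_width': 0.9978228239726421}
scene {'fx': 416.602416501908, 'fy': 416.602416501908, 'cx': 255.74208804153707, 'cy': 186.28296364592336, 'cam_to_world': array([[ 5.88762719e-01, -4.36714371e-01,  6.80175727e-01,
         1.22884167e+03],
       [ 8.08293827e-01,  3.22697156e-01, -4.92470949e-01,
        -5.39289581e+02],
       [-4.42163216e-03,  8.39730376e-01,  5.42985585e-01,
         6.08541904e+02],
       [ 0.00000000e+00,  0.
[... 549 characters left out ...]
([[-2.26777608e-02,  9.92429440e-01, -1.20704294e-01,
         5.19234412e+02],
       [-9.99613361e-01, -2.44519329e-02, -1.32375185e-02,
        -8.88327253e+01],
       [-1.60887564e-02,  1.20357428e-01,  9.92600243e-01,
         9.56284110e+02],
       [ 0.00000000e+00,  0.00000000e+00,  0.00000000e+00,
         1.00000000e+00]])}
case [([186, 191], 0.89)]
latch_knob [([147, 228], 0.59), ([182, 160], 0.28)]
latch_pivot [([159, 223], 0.56)]
lid_handle [([195, 229], 0.65)]
lid_hinge [([185, 158], 0.61)]
lamp [([183, 158], 0.67)]
spool_blue [([266, 253], 0.84), ([305, 249], 0.44), ([270, 222], 0.41)]
spool_black [([368, 245], 0.64)]
spool_taupe [([338, 243], 0.75)]
slab [([337, 241], 0.88)]
```

View pics/scene0.png

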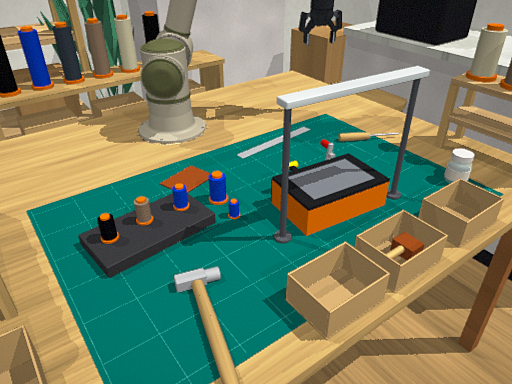

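View pics/top0.png

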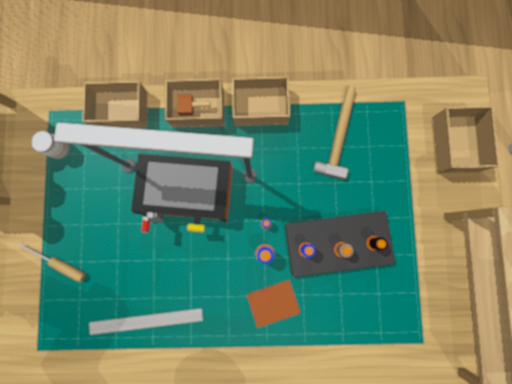

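```bash
cat > h.py <<'E'
from rig import *
import numpy as np, cv2
def cloud(c,d):
    m=camera_model(c); v,u=np.mgrid[0:384,0:512]
    x=(u-m["cx"])/m["fx"]*d; y=-(v-m["cy"])/m["fy"]*d
    P=np.stack([x,y,-d,np.ones_like(d)],-1)@m["cam_to_world"].T
    P=P[...,:3]; P[d<=0]=np.nan; return P
def proj(c,p):
    m=camera_model(c); q=np.linalg.inv(m["cam_to_world"])@np.append(p,1)
    return m["cx"]+m["fx"]*q[0]/-q[2], m["cy"]-m["fy"]*q[1]/-q[2]
E
python3 - <<'E'
from h import *
np.set_printoptions(precision=1,suppress=True)
for c in ("top","scene"):
    p,d=capture(c); P=cloud(c,d); np.save(f"P_{c}.npy",P); np.save(f"I_{c}.npy",p)
    print(c,"bench",np.nanmedian(P[...,2][(P[...,2]<25)&(P[...,2]>-25)]))
    def box(m,n):
        q=P[m]; q=q[~np.isnan(q).any(1)]
        r=cv2.minAreaRect(q[:,:2].astype(np.float32)); print(n,len(q),r,"z",np.median(q[:,2])); return q
    for t in ("lid","slab","lamp"):
        r=masks_of(c,t)
        if r:
            m=r[0]["region"]; q=P[m]; z=np.nanpercentile(q[:,2],80)
            mm=cv2.erode(m.astype(np.uint8),np.ones((2,2)))>0
            box(m&(abs(P[...,2]-z)<6),t+f" p{r[0]['p']:.2f} z{z:.0f}")
    for t in ("spool_blue","spool_black","spool_taupe","latch_knob","lid_handle"):
        for x in masks_of(c,t)[:4]:
            q=P[x["region"]]; q=q[~np.isnan(q).any(1)]
            print(t,round(float(x["p"]),2),np.array(x["centre"]),"med",np.median(q,0),"max",np.percentile(q,97,0),"min",np.percentile(q,3,0),len(q))
E
```

```text
top bench 0.21812773058752555
slab p0.87 z31 4818 ((486.49932861328125, -298.5146484375), (139.6766357421875, 269.8638610839844), 6.016865253448486) z 29.313420462838508
lamp p0.93 z332 3655 ((695.0203857421875, 103.71312713623047), (368.8402404785156, 36.872230529785156), 83.68669891357422) z 331.42437758175686
spool_blue 0.58 [265.9 222.3] med [ 542.7 -106.    40.7] max [555.5 -95.6  46.5] min [ 532.3 -116.6    4.3] 77
spool_blue 0.56 [269.2 251.6] med [ 464.8 -101.3   70.5] max [484.1 -80.5  80.1] min [ 444.6 -121.3    5.1] 275
spool_blue 0.48 [306.6 250.9] med [ 474.2 -206.9   82.8] max [ 490.3 -193.    90.9] min [ 454.8 -233.1   28.4] 222
spool_blue 0.16 [149.5 140.3] med [695.4 112.6 331. ] max [759.2 281.3 333.3] min [664.9 -71.5   1.2] 4801
spool_black 0.72 [373.5 242.8] med [ 485.8 -378.9   81.6] max [ 500.4 -370.    91.3] min [ 470.9 -398.2   32.9] 233
spool_black 0.7 [306.5 251.8] med [ 472.9 -205.1   83.5] max [ 488.2 -193.1   91.3] min [ 457.9 -221.8   35. ] 179
spool_taupe 0.67 [341.6 245.9] med [ 472.7 -295.4   83. ] max [ 487.1 -285.2   90.4] min [ 456.2 -314.2   32.4
[... 770 characters left out ...]
 z 331.8371580626708
spool_blue 0.81 [179.5 195.4] med [ 481.6 -215.6   64.3] max [ 488.1 -197.5   90.6] min [ 464.3 -227.    32.8] 371
spool_blue 0.73 [216.9 188.3] med [ 474.3 -111.6   45.1] max [482.9 -85.7  79.2] min [ 441.9 -125.     2.1] 553
spool_blue 0.62 [231.1 206. ] med [ 549.3 -113.1   29.2] max [ 554.4 -100.2   46.5] min [ 536.9 -120.7    4.3] 181
spool_black 0.55 [104.5 228.6] med [ 495.8 -390.8   63.8] max [ 501.2 -374.4   90.8] min [ 480.7 -403.8   32.7] 456
spool_taupe 0.81 [144.7 212.3] med [ 481.8 -306.8   62.2] max [ 487.3 -291.1   90.4] min [ 468.6 -318.5   33.2] 369
latch_knob 0.48 [328.  148.1] med [557.7 181.3 101. ] max [572.6 312.2 112.7] min [446.9 176.1   1.9] 146
```

```bash
python3 - <<'E'
from h import *
np.set_printoptions(precision=1,suppress=True)
for c in ("top","scene"):
    P=np.load(f"P_{c}.npy"); I=np.load(f"I_{c}.npy").astype(int); R,G,B=I[...,0],I[...,1],I[...,2]
    X,Y,Z=P[...,0],P[...,1],P[...,2]
    ca=(X>500)&(X<740)&(Y>-40)&(Y<260)
    lid=ca&(Z>72)&(Z<84)&(R<190)&(abs(R-B)<40)
    lab=cv2.connectedComponents(lid.astype(np.uint8))
    n,l,s,_=cv2.connectedComponentsWithStats(lid.astype(np.uint8)); k=1+np.argmax(s[1:,4])
    print(c,"lid",cv2.minAreaRect(P[l==k][:,:2].astype(np.float32)),np.median(P[l==k],0)[2])
    red=ca&(R>150)&(G<60)&(B<60)&(Z>60); q=P[red]; print("red",len(q),q.mean(0),q.min(0),q.max(0))
    yel=ca&(R>180)&(G>150)&(B<80)&(Z>50); q=P[yel]; print("yel",len(q),q.mean(0),q.min(0),q.max(0))
    for n,(x,y) in dict(blue=(474,-206),tau=(474,-296),blk=(485,-384)).items():
        m=(abs(X-x)<25)&(abs(Y-y)<25)&(Z>87)&(Z<95); q=P[m][:,:2]; print(n,len(q),cv2.minEnclosingCircle(q.astype(np.float32)),q.mean(0),np.median(P[m],0)[2])
E
```

```text
top lid ((633.0023193359375, 111.39372253417969), (240.39712524414062, 169.35861206054688), 83.47285461425781) 78.40537958840434
red 43 [540.6 188.  110.3] [530.5 182.4 106.8] [552.2 194.5 113.9]
yel 93 [534.8  72.1  81.5] [527.7  52.2  76. ] [543.4  90.5  86.4]
blue 50 ((472.6936340332031, -209.7788848876953), 9.76607608795166) [ 472.6 -209.5] 89.1985925961248
tau 46 ((470.8345642089844, -301.48126220703125), 9.762374877929688) [ 471.1 -301.4] 89.18774600158537
blk 51 ((487.01251220703125, -388.53515625), 11.696974754333496) [ 485.5 -386.8] 89.1714030031286
scene lid ((632.1602783203125, 109.32435607910156), (243.49435424804688, 172.5445098876953), 83.57613372802734) 78.97112122287638
red 26 [539.9 184.6 110.6] [525.7 177.6 107.1] [551.9 193.4 112.8]
yel 37 [538.   78.2  80.7] [531.4  65.4  72.9] [543.8  89.5  84.8]
blue 40 ((472.8304443359375, -210.1806182861328), 11.039467811584473) [ 472.9 -211.2] 89.7682124655089
tau 46 ((472.68475341796875, -301.47637939453125), 12.714629173278809) [ 471.3 -303.4] 89.96633719366554
blk 53 ((484.9981689453125, -388.39080810546875), 11.0630464553833) [ 485.8 -388.6] 90.237017471684
```

```bash
python3 -m crank '{"dp":[[3,-3,0],[3,-3,0],[3,-3,0],[3,-3,0],[3,-3,0],[3,-3,0],[3,-3,0],[3,-3,0],[3,-3,0],[3,-3,0]],"delta_rot":[[0,0,1.3],[0,0,1.3],[0,0,1.3],[0,0,1.3],[0,0,1.3],[0,0,1.3],[0,0,1.3],[0,0,1.3],[0,0,1.3],[0,0,1.3]],"claw":[255,255,255,255,255,255,255,255,255,255]}' 30
python3 -m crank '{"dp":[[3,-2.2,0],[3,-2.1,0],[0,0,0],[0,0,0]],"delta_rot":[[0,0,0],[0,0,0],[0,0,0],[0,0,0]],"claw":[255,255,255,255]}'
```

```text
time_s: 3.0
eef_pos: [476.1, 193.5, 231.5]
ee_rot: [0.0, 0.056, 0.998, 0.0]
force: [1.0, 0.7, -0.2]
grip_width: 0.001
time_s: 3.4
eef_pos: [535.0, 151.7, 230.9]
ee_rot: [-0.0, 0.057, 0.998, 0.0]
force: [-0.1, 0.4, 0.3]
grip_width: -0.001
```

```bash
python3 -m crank '{"dp":[[0,0,-4],[0,0,-4],[0,0,-3],[0,0,-1.5],[0,0,-1.3],[0,0,0]],"delta_rot":[[0,0,0],[0,0,0],[0,0,0],[0,0,0],[0,0,0],[0,0,0]],"claw":[255,255,255,255,255,255]}'
python3 - <<'E'
from h import *
print(sense()['eef_pos'],sense()['force'])
for c in("scene","top"):
    p,d=capture(c); cv2.imwrite(f"pics/{c}1.png",cv2.resize(p[90:300,80:360],None,fx=2.5,fy=2.5)[:,:,::-1])
E
```

```text
time_s: 4.0
eef_pos: [533.9, 152.6, 92.3]
ee_rot: [-0.001, 0.056, 0.998, -0.0]
force: [0.3, 0.5, 0.4]
grip_width: 0.002
[533.91331153 152.57910653  92.30681843] [0.34429101 0.52890438 0.40601958]
```

View pics/scene1.png

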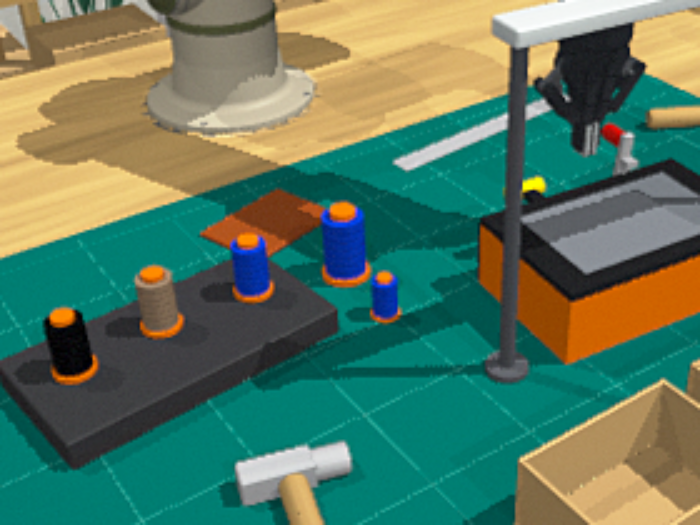

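View pics/top1.png

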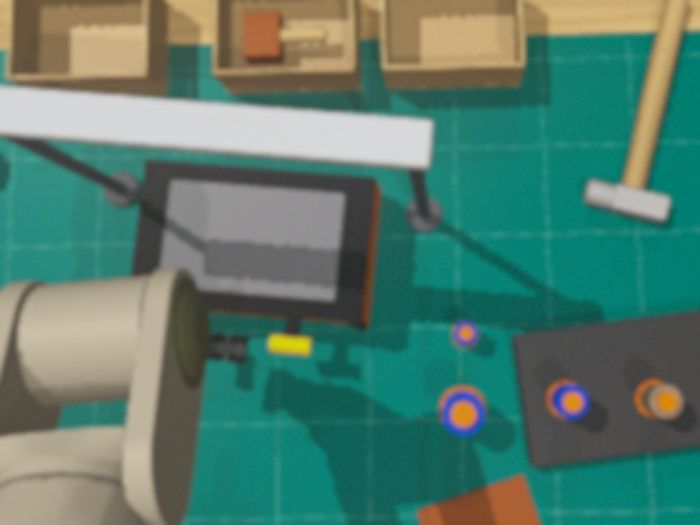

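```bash
python3 -m crank '{"dp":[[0.1,1,0],[0.1,1,0],[0.1,1,0],[0.1,1,-0.3],[0.1,1,-0.5],[0.1,0.7,-0.7],[0.1,0.7,-0.8],[0,0,0]],"delta_rot":[[0,0,0],[0,0,0],[0,0,0],[0,0,0],[0,0,0],[0,0,0],[0,0,0],[0,0,0]],"claw":[255,255,255,255,255,255,255,255]}'
python3 - <<'E'
from h import *
np.set_printoptions(precision=1,suppress=True)
P=None
for c in("scene","top"):
    p,d=capture(c); P=cloud(c,d); I=p.astype(int);R,G,B=I[...,0],I[...,1],I[...,2]
    X,Y,Z=P[...,0],P[...,1],P[...,2]
    red=(X>500)&(X<600)&(Y>150)&(Y<300)&(R>140)&(G<60)&(B<60)&(Z>20); q=P[red]; print(c,len(q),q.mean(0),q.min(0),q.max(0)) if len(q) else print(c,0)
    if c=="scene": cv2.imwrite(f"pics/{c}2.png",cv2.resize(p[80:230,240:440],None,fx=3.5,fy=3.5)[:,:,::-1])
E
```

```text
time_s: 4.9
eef_pos: [541.2, 216.7, 68.6]
ee_rot: [-0.001, 0.056, 0.998, -0.0]
force: [-0.8, -0.9, -0.2]
grip_width: 0.004
scene 12 [550.9 234.1  82.2] [543.5 228.3  78. ] [556.5 240.5  84.5]
top 0
```

View pics/scene2.png

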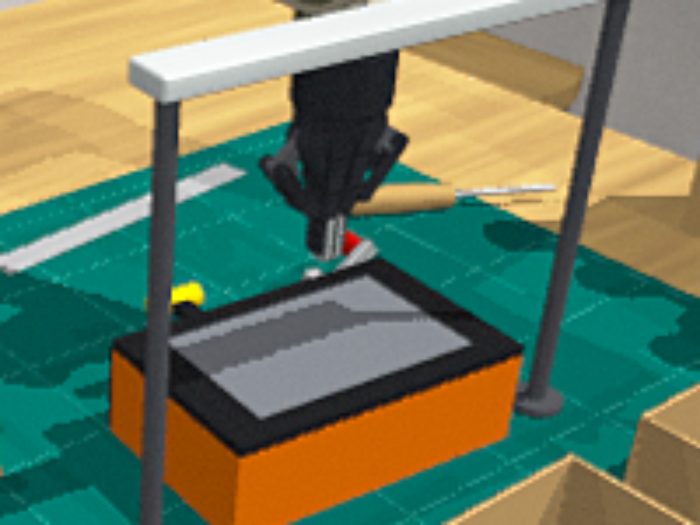

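```bash
python3 -m crank '{"dp":[[0,-0.6,0],[0,0,1.7],[0,0,1.8],[0.2,1.8,0],[0.2,1.7,0],[0,0,-1.5],[0,0,-1.2],[0,0,-1.2],[0,0,-1.2],[0,0,0]],"delta_rot":[[0,0,0],[0,0,0],[0,0,0],[0,0,0],[0,0,0],[0,0,0],[0,0,0],[0,0,0],[0,0,0],[0,0,0]],"claw":[255,255,255,255,255,255,255,255,255,255]}'
```

```text
time_s: 6.0
eef_pos: [544.9, 244.3, 52.1]
ee_rot: [-0.002, 0.057, 0.998, -0.001]
force: [-0.3, -0.6, -0.3]
grip_width: -0.0
```

```bash
python3 -m crank '{"dp":[[0,0,-0.4],[0,0,-0.3],[0,0,-0.2],[0,0,-0.2],[0,0,0]],"delta_rot":[[0,0,0],[0,0,0],[0,0,0],[0,0,0],[0,0,0]],"claw":[255,255,255,255,255]}'
python3 - <<'E'
from h import *
p,d=capture("scene"); cv2.imwrite(f"pics/scene3.png",cv2.resize(p[80:230,240:440],None,fx=3.5,fy=3.5)[:,:,::-1])
E
```

```text
time_s: 6.5
eef_pos: [545.9, 244.9, 43.1]
ee_rot: [-0.0, 0.056, 0.998, -0.0]
force: [-0.5, -0.7, -0.1]
grip_width: -0.003
```

View pics/scene3.png

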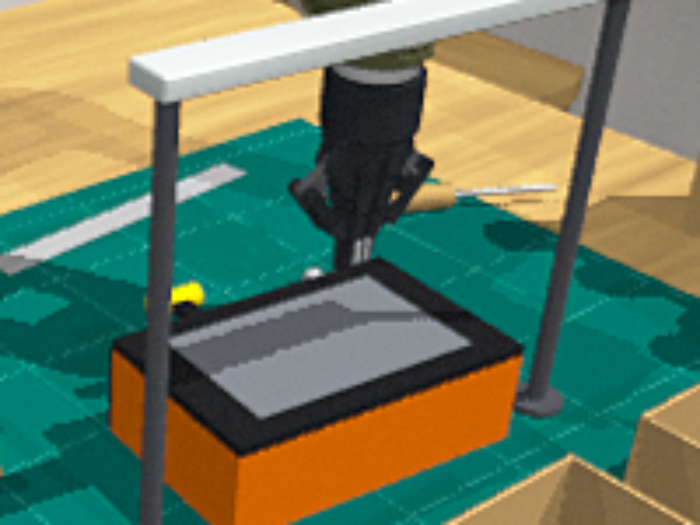

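```bash
python3 -m crank '{"dp":[[0,0,-0.2],[0,0,-0.2],[0,0,-0.1],[0,0,0]],"delta_rot":[[0,0,0],[0,0,0],[0,0,0],[0,0,0]],"claw":[255,255,255,255]}'
```

```text
time_s: 6.95
eef_pos: [546.7, 245.2, 41.6]
ee_rot: [0.001, 0.056, 0.998, 0.0]
force: [-8.8, -2.5, 26.1]
grip_width: 0.001
```

```bash
python3 -m crank '{"dp":[[0,0,4],[0,0,4],[-0.9,-3,1],[-0.9,-4,0],[-0.9,-4,0],[-0.9,-4,0],[-0.8,-2,0],[0,0,0],[0,0,0]],"delta_rot":[[0,0,0],[0,0,0],[-0.67,-5.96,0],[-0.67,-5.96,0],[-0.67,-5.96,0],[-0.67,-5.96,0],[-0.67,-5.96,0],[0,0,0],[0,0,0]],"claw":[255,255,255,200,150,100,60,60,60]}' 40
python3 - <<'E'
from h import *
np.set_printoptions(precision=1,suppress=True)
from scipy.spatial.transform import Rotation as Ro
s=sense(); q=s['ee_rot']; R=Ro.from_quat([q[1],q[2],q[3],q[0]]).as_matrix(); np.set_printoptions(precision=3,suppress=True); print(R,s['eef_pos'],s['grip_width'])
for c in("scene","top"):
    p,d=capture(c); cv2.imwrite(f"pics/{c}4.png",cv2.resize(p[80:260,120:440] if c=="scene" else p[100:300,80:360],None,fx=2.5,fy=2.5)[:,:,::-1])
    P=cloud(c,d); I=p.astype(int);A,G,B=I[...,0],I[...,1],I[...,2]
    red=(P[...,0]>500)&(P[...,0]<600)&(P[...,1]>150)&(P[...,1]<300)&(A>140)&(G<60)&(B<60)&(P[...,2]>10); q=P[red]; print(c,len(q)); 
    if len(q):print(q.mean(0),q.max(0))
    yel=(P[...,0]>500)&(P[...,0]<600)&(P[...,1]>20)&(P[...,1]<120)&(A>170)&(G>140)&(B<80)&(P[...,2]>50); q=P[yel]; print("yel",len(q)); 
    if len(q):print(q.mean(0),q.max(0),q.min(0))
E
```

```text
time_s: 7.85
eef_pos: [502.1, 74.7, 128.7]
ee_rot: [0.258, 0.055, 0.964, -0.014]
force: [0.3, 0.9, 0.8]
grip_width: 0.765
[[-0.861  0.113  0.497]
 [ 0.099  0.994 -0.056]
 [-0.5    0.001 -0.866]] [502.14   74.731 128.689] 0.7648085269072175
scene 0
yel 38
[538.675  78.001  80.947] [544.04   89.205  85.846] [530.334  63.266  71.683]
top 32
[546.703 249.464  41.405] [555.863 255.024  43.396]
yel 94
[535.019  71.442  81.659] [543.39   90.787  85.312] [527.615  52.365  76.807]
```

View pics/scene4.png

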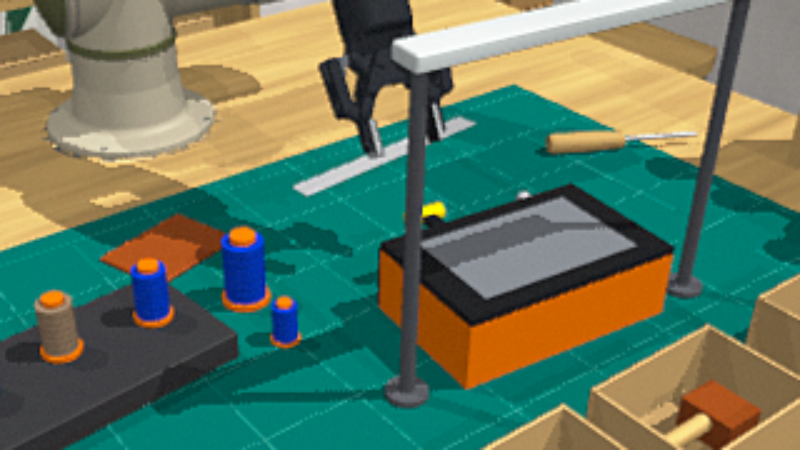

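View pics/top4.png

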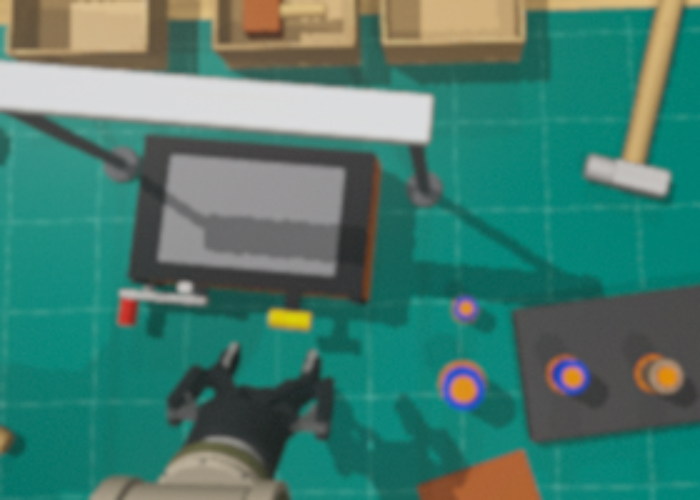

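```bash
python3 -m crank '{"dp":[[1.2,-0.1,-2],[1.2,-0.1,-2],[1.0,-0.1,-1.8],[0.6,-0.1,-1],[0,0,0],[0,0,0],[0,0,0],[0,0,0],[0,0,0],[0,0,0]],"delta_rot":[[0,0,0],[0,0,0],[0,0,0],[0,0,0],[0,0,0],[0,0,0],[0,0,0],[0,0,0],[0,0,0],[0,0,0]],"claw":[60,60,60,60,60,90,120,150,180,180]}' 25
```

```text
time_s: 8.95
eef_pos: [542.2, 71.0, 61.1]
ee_rot: [0.259, 0.054, 0.964, -0.014]
force: [-3.5, -1.3, 7.9]
grip_width: 0.46
```

```bash
python3 - <<'E'
from h import *
for c in("scene","top"):
    p,d=capture(c); cv2.imwrite(f"pics/{c}5.png",cv2.resize(p[100:220,230:400] if c=="scene" else p[150:290,100:280],None,fx=4,fy=4)[:,:,::-1])
E
```

```text
(no output)
```

View pics/top5.png

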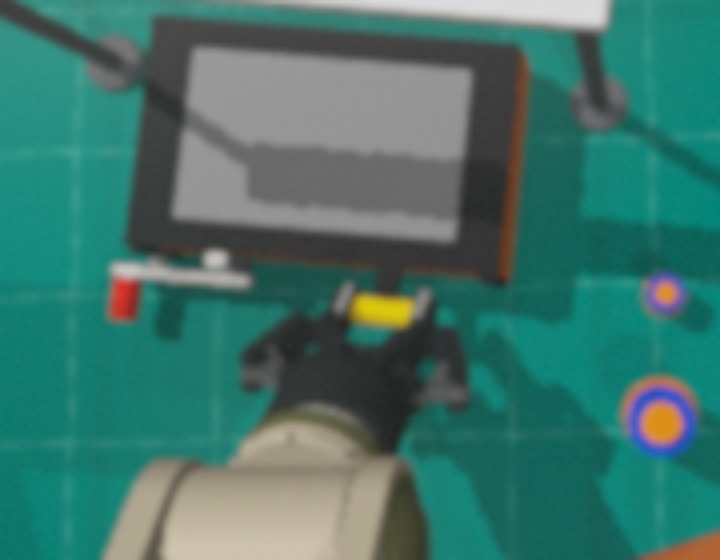

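View pics/scene5.png

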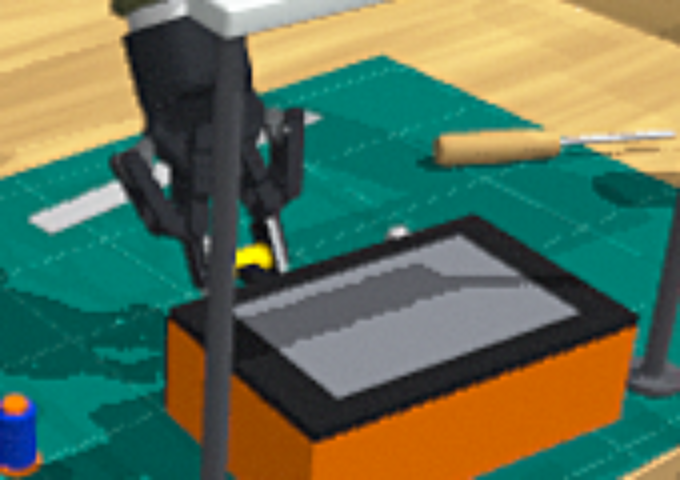

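```bash
python3 - <<'E'
import numpy as np
c,s=.9938,-.1115
def tcp(t,a):
    x=75-178*np.cos(t)+4*np.sin(t); z=70.5+178*np.sin(t)+4*np.cos(t)
    X=x+16*np.sin(a); Z=z-16*np.cos(a); Y=-50
    return np.array([642.5+c*X-s*Y,110+s*X+c*Y,Z])
N=15; T=np.linspace(0,1.3,N+1); A=np.radians(30+16*np.linspace(0,1,N+1))
Q=np.array([tcp(t,a) for t,a in zip(T,A)])
print((np.diff(Q,axis=0)/10).round(2).tolist()); print(Q[[0,10,-1]].round(1))
E
```

```text
[[0.13, -0.01, 1.55], [0.26, -0.03, 1.54], [0.39, -0.04, 1.51], [0.52, -0.06, 1.48], [0.64, -0.07, 1.43], [0.76, -0.09, 1.37], [0.87, -0.1, 1.3], [0.98, -0.11, 1.23], [1.08, -0.12, 1.14], [1.17, -0.13, 1.04], [1.25, -0.14, 0.94], [1.33, -0.15, 0.83], [1.39, -0.16, 0.71], [1.45, -0.16, 0.59], [1.49, -0.17, 0.46]]
[[542.5  70.9  60.6]
 [610.3  63.3 196.6]
 [679.4  55.5 232. ]]
```

```bash
python3 -m crank '{"dp":[[0,0,0],[0.13,0,1.55],[0.26,0,1.54],[0.39,0,1.5],[0.52,-0.1,1.48],[0,0,0]],"delta_rot":[[0,0,0],[-0.12,-1.06,0],[-0.12,-1.06,0],[-0.12,-1.06,0],[-0.12,-1.06,0],[0,0,0]],"claw":[255,255,255,255,255,255]}' 40
python3 - <<'E'
from h import *
for c in("scene",):
    p,d=capture(c); cv2.imwrite(f"pics/{c}6.png",cv2.resize(p[60:220,220:400],None,fx=3.5,fy=3.5)[:,:,::-1])
E
```

```text
time_s: 9.65
eef_pos: [554.9, 69.7, 122.0]
ee_rot: [0.294, 0.054, 0.954, -0.017]
force: [-2.1, -5.5, -0.3]
grip_width: 0.458
```

View pics/scene6.png

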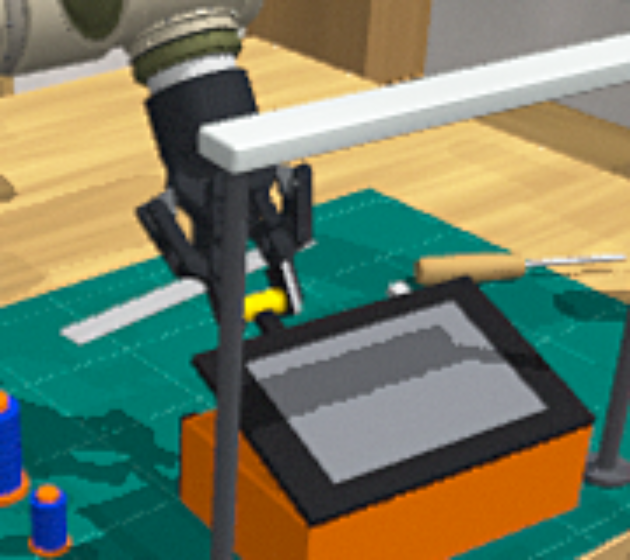

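```bash
python3 -m crank '{"dp":[[0.64,-0.07,1.43],[0.76,-0.09,1.37],[0.87,-0.1,1.3],[0.98,-0.11,1.23],[1.08,-0.12,1.14],[1.17,-0.13,1.04],[0,0,0]],"delta_rot":[[-0.16,-1.4,0],[-0.16,-1.4,0],[-0.16,-1.4,0],[-0.16,-1.4,0],[-0.16,-1.4,0],[-0.16,-1.4,0],[0,0,0]],"claw":[255,255,255,255,255,255,255]}'
python3 - <<'E'
from h import *
for c in("scene",):
    p,d=capture(c); cv2.imwrite(f"pics/{c}7.png",cv2.resize(p[60:220,220:400],None,fx=3.5,fy=3.5)[:,:,::-1])
E
```

```text
time_s: 10.4
eef_pos: [611.1, 63.6, 197.9]
ee_rot: [0.365, 0.053, 0.929, -0.02]
force: [-2.1, -4.9, 2.3]
grip_width: 0.452
```

View pics/scene7.png

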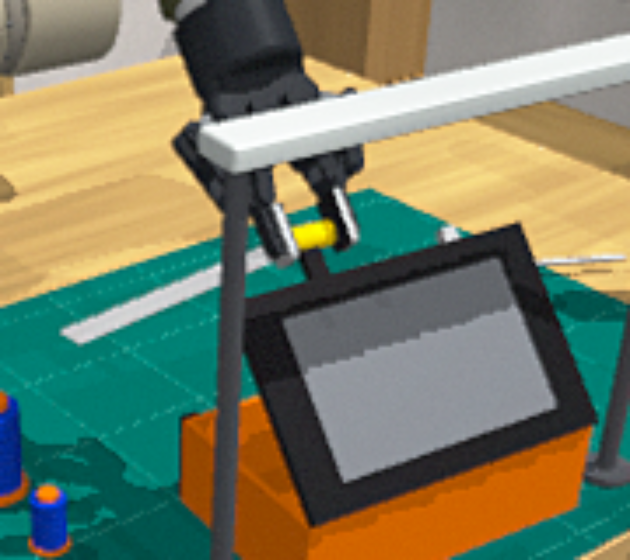

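```bash
python3 -m crank '{"dp":[[1.25,-0.14,0.94],[1.33,-0.15,0.83],[1.39,-0.16,0.71],[1.1,-0.12,0.45],[0,0,0]],"delta_rot":[[-0.16,-1.6,0],[-0.16,-1.6,0],[-0.16,-1.6,0],[-0.16,-1.6,0],[0,0,0]],"claw":[255,255,255,255,255]}'
python3 -m crank '{"dp":[[0.7,-0.08,0.22],[0.7,-0.08,0.22],[0,0,0]],"delta_rot":[[0,0,0],[0,0,0],[0,0,0]],"claw":[255,255,255]}'
```

```text
time_s: 10.95
eef_pos: [661.9, 58.0, 227.7]
ee_rot: [0.418, 0.051, 0.907, -0.023]
force: [-2.1, -3.7, 4.8]
grip_width: 0.455
time_s: 11.25
eef_pos: [675.9, 56.5, 232.3]
ee_rot: [0.418, 0.051, 0.907, -0.023]
force: [-2.3, -3.0, 5.6]
grip_width: 0.457
```

```bash
python3 -m crank '{"dp":[[0.25,-0.03,0.07],[0.2,-0.02,0.05],[0,0,0]],"delta_rot":[[0,0,0],[0,0,0],[0,0,0]],"claw":[255,255,255]}'
python3 -m crank '{"dp":[[0.2,-0.02,0.05],[0,0,0]],"delta_rot":[[0,0,0],[0,0,0]],"claw":[255,255]}'
```

```text
time_s: 11.55
eef_pos: [680.0, 56.1, 233.5]
ee_rot: [0.417, 0.051, 0.907, -0.023]
force: [-3.6, -3.3, 6.1]
grip_width: 0.456
time_s: 11.75
eef_pos: [681.9, 55.8, 234.0]
ee_rot: [0.417, 0.051, 0.907, -0.023]
force: [-3.1, -3.1, 7.0]
grip_width: 0.459
```

```bash
python3 -m crank '{"dp":[[0.2,-0.02,0.05],[0.15,-0.02,0.03],[0,0,0]],"delta_rot":[[0,0,0],[0,0,0],[0,0,0]],"claw":[255,255,255]}'
python3 - <<'E'
from h import *
np.set_printoptions(precision=1,suppress=True)
for c in("scene","top"):
    p,d=capture(c); cv2.imwrite(f"pics/{c}8.png",cv2.resize(p[60:220,220:400] if c=="scene" else p[100:290,100:280],None,fx=3.2,fy=3.2)[:,:,::-1])
    P=cloud(c,d)
    r=masks_of(c,"lid")
    for x in r[:1]:
        q=P[cv2.erode(x["region"].astype(np.uint8),np.ones((3,3)))>0]; q=q[~np.isnan(q).any(1)]; q=q[(q[:,2]>90)&(q[:,2]<240)]
        lx=(q[:,:2]-[642.5,110])@[.9938,-.1115]; z=q[:,2]
        f=np.polyfit(z,lx,1); print(c,len(q),np.arctan2(1,f[0]),"x at 70.5:",np.polyval(f,70.5))
E
```

```text
time_s: 12.05
eef_pos: [685.4, 55.4, 234.9]
ee_rot: [0.417, 0.051, 0.907, -0.023]
force: [-4.7, -3.3, 6.7]
grip_width: 0.459
scene 5062 1.8802379621775966 x at 70.5: 82.10788994818438
top 521 1.8977437861689483 x at 70.5: 85.87412435682884
```

View pics/scene8.png

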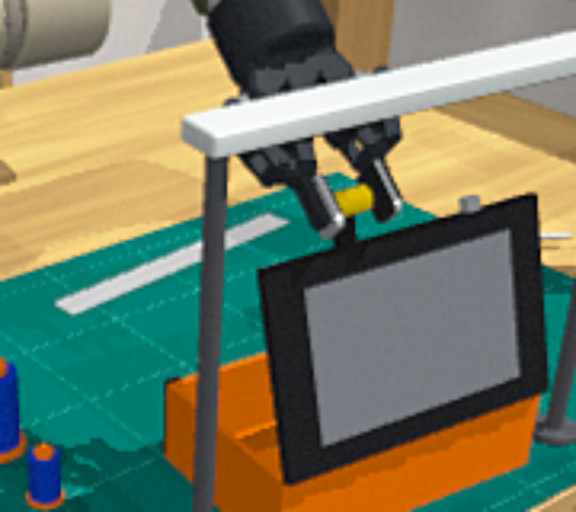

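View pics/top8.png

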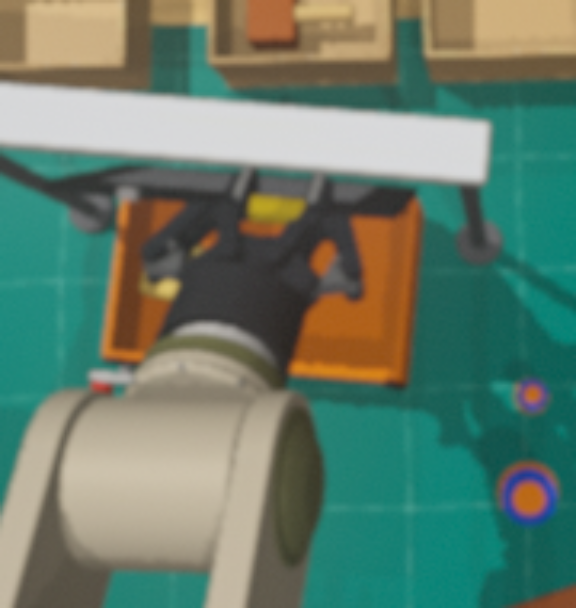

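```bash
python3 -m crank '{"dp":[[0.25,-0.03,0.06],[0.25,-0.03,0.06],[0,0,0]],"delta_rot":[[0,0,0],[0,0,0],[0,0,0]],"claw":[255,255,255]}'
python3 -m crank '{"dp":[[0.2,-0.02,0.05],[0,0,0]],"delta_rot":[[0,0,0],[0,0,0]],"claw":[255,255]}'
python3 -m crank '{"dp":[[0.2,-0.02,0.05],[0,0,0]],"delta_rot":[[0,0,0],[0,0,0]],"claw":[255,255]}'
```

```text
time_s: 12.55
eef_pos: [690.5, 54.9, 236.0]
ee_rot: [0.417, 0.051, 0.907, -0.023]
force: [-2.3, -2.6, 5.6]
grip_width: 0.458
time_s: 12.75
eef_pos: [692.2, 54.7, 236.4]
ee_rot: [0.417, 0.051, 0.907, -0.023]
force: [-5.9, -3.0, 6.7]
grip_width: 0.458
time_s: 12.95
eef_pos: [692.6, 54.7, 236.2]
ee_rot: [0.415, 0.051, 0.908, -0.023]
force: [-26.8, -3.9, 14.3]
grip_width: 0.457
```

```bash
python3 -m crank '{"dp":[[0,0,0],[0,0,0],[0,0,0],[-1.5,0.17,0.3],[-2.5,0.28,0.3],[-3.5,0.4,0.3],[-4,0.44,0],[-4,0.44,0]],"delta_rot":[[0,0,0],[0,0,0],[0,0,0],[0,0,0],[0,0,0],[0,0,0],[0,0,0],[0,0,0]],"claw":[150,100,60,60,60,60,60,60]}'
python3 - <<'E'
from h import *
np.set_printoptions(precision=1,suppress=True)
for c in("scene","top"):
    p,d=capture(c); cv2.imwrite(f"pics/{c}9.png",cv2.resize(p[60:260,130:400] if c=="scene" else p[100:290,100:400],None,fx=2.5,fy=2.5)[:,:,::-1])
    P=cloud(c,d)
    for x in masks_of(c,"lid")[:1]:
        q=P[cv2.erode(x["region"].astype(np.uint8),np.ones((3,3)))>0]; q=q[~np.isnan(q).any(1)]; q=q[(q[:,2]>90)&(q[:,2]<240)]
        lx=(q[:,:2]-[642.5,110])@[.9938,-.1115]; z=q[:,2]
        f=np.polyfit(z,lx,1); r=lx-np.polyval(f,z); k=abs(r)<8; f=np.polyfit(z[k],lx[k],1); print(c,k.sum(),np.pi-np.arctan2(1,f[0]),"x at 70.5:",np.polyval(f,70.5))
    R,G,B=[p[...,i].astype(int) for i in range(3)]
    lx=(P[...,:2]-[642.5,110])@[.9938,-.1115]; ly=(P[...,:2]-[642.5,110])@[.1115,.9938]
    yel=(R>150)&(G>120)&(B<110)&(R-B>70)&(G>0.65*R)&(abs(lx)<72)&(abs(ly)<118)&(P[...,2]<60)&(P[...,2]>15)
    if yel.sum()>10: q=np.c_[lx[yel],ly[yel],P[...,2][yel]]; print("wax",yel.sum(),q.min(0),q.max(0),np.median(q,0))
    fl=(abs(lx+10)<50)&(ly>-100)&(ly<20)&(P[...,2]<30); print("floor",fl.sum(),np.median(P[...,2][fl]) if fl.any() else 0)
    for n,(x,y) in dict(blue=(473,-210),tau=(471,-302),blk=(486,-388)).items():
        m=(abs(P[...,0]-x)<25)&(abs(P[...,1]-y)<25)&(P[...,2]>87)&(P[...,2]<95); q=P[m][:,:2]; print(n,cv2.minEnclosingCircle(q.astype(np.float32)) if len(q) else None)
E
```

```text
time_s: 13.75
eef_pos: [537.4, 72.0, 243.7]
ee_rot: [0.416, 0.051, 0.908, -0.022]
force: [-0.1, 0.3, 0.4]
grip_width: 0.766
scene 4967 1.297210841163026 x at 70.5: 82.19715613152812
floor 163 3.1149276445993337
blue ((471.3233947753906, -210.2149658203125), 10.275585174560547)
tau ((470.7894592285156, -305.4014892578125), 11.779680252075195)
blk ((483.70635986328125, -388.2169494628906), 10.945317268371582)
top 661 1.26351114902035 x at 70.5: 86.95936264537232
wax 272 [-23.2  49.   17.8] [ 29.3 114.1  38.9] [ 0.4 78.6 33.9]
floor 1559 4.556426293491427
blue ((472.8924255371094, -209.59194946289062), 9.70570182800293)
tau ((471.75341796875, -301.76275634765625), 9.829046249389648)
blk ((485.8495178222656, -387.0535888671875), 10.151694297790527)
```

View pics/scene9.png

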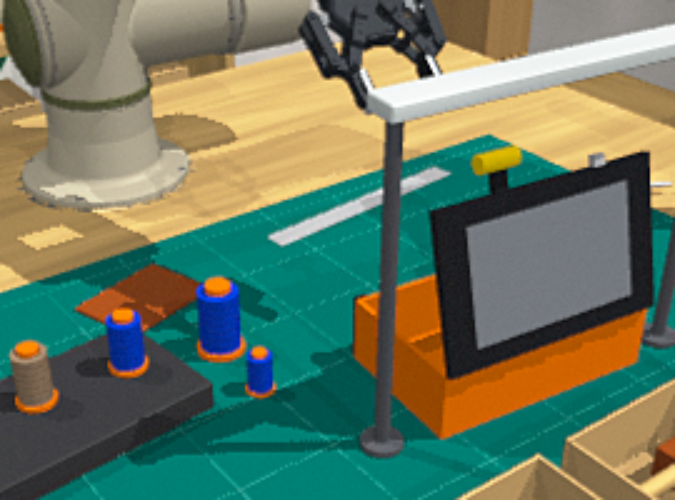

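View pics/top9.png

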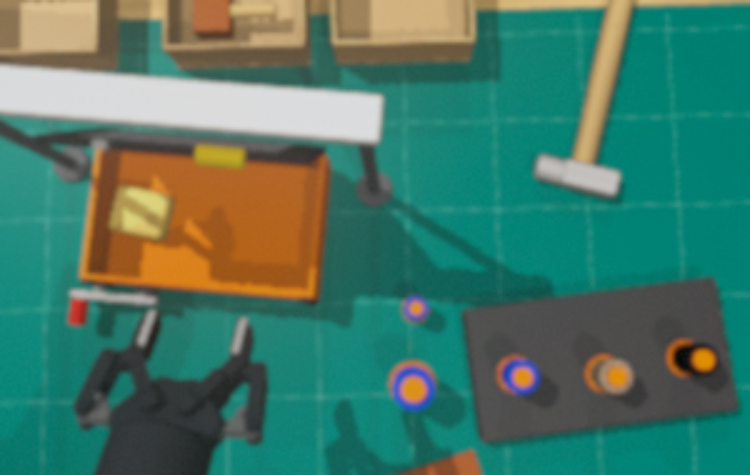

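```bash
python3 -m crank '{"dp":[[-1.2,-3.4,0],[-1.2,-3.5,0],[-1.2,-3.5,0],[-1.2,-3.5,-1],[-1.2,-3.5,-2],[-1.3,-3.5,-2],[-1.3,-3.5,-2.3],[-1.3,-3.4,-2.5],[0,0,0],[0,0,0]],"delta_rot":[[0.67,6.02,0],[0.67,6.02,0],[0.67,6.02,0],[0.67,6.02,0],[0,0,0],[0,0,0],[0,0,0],[0,0,0],[0,0,0],[0,0,0]],"claw":[60,60,60,60,60,60,60,60,60,60]}'
python3 - <<'E'
from h import *
from scipy.spatial.transform import Rotation as Ro
np.set_printoptions(precision=3,suppress=True)
s=sense(); q=s['ee_rot']; print(Ro.from_quat([q[1],q[2],q[3],q[0]]).as_matrix(),s['eef_pos'])
p,d=capture("scene"); cv2.imwrite(f"pics/scene10.png",cv2.resize(p[40:280,60:360],None,fx=2.5,fy=2.5)[:,:,::-1])
E
```

```text
time_s: 14.95
eef_pos: [444.2, -198.2, 144.6]
ee_rot: [0.232, 0.058, 0.971, -0.018]
force: [0.3, -0.4, -0.8]
grip_width: 0.768
[[-0.886  0.121  0.448]
 [ 0.104  0.993 -0.062]
 [-0.452 -0.008 -0.892]] [ 444.216 -198.24   144.551]
```

View pics/scene10.png

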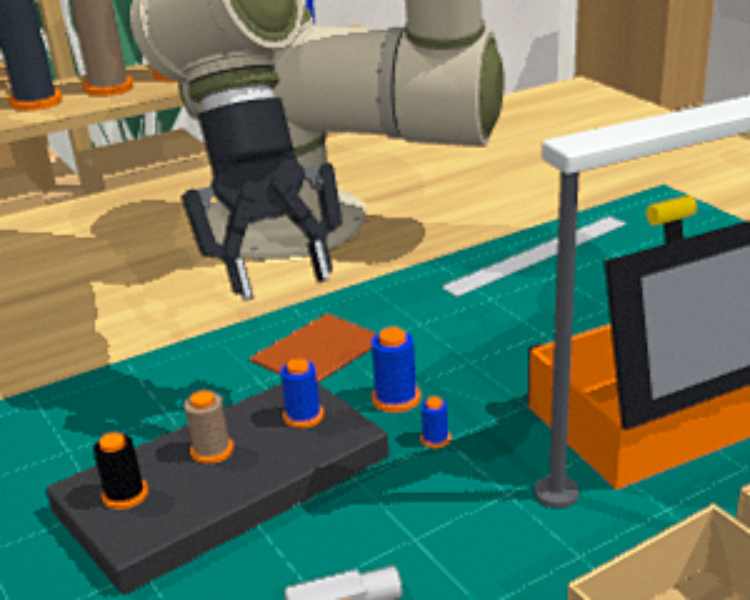

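```bash
python3 -m crank '{"dp":[[-0.8,-0.7,0],[0,0,0],[0.9,-0.12,-1.8],[0.9,-0.12,-1.8],[0.9,-0.12,-1.8],[0.9,-0.13,-1.8],[0.88,-0.13,-1.74],[0,0,0]],"delta_rot":[[0,0,0],[0,0,0],[0,0,0],[0,0,0],[0,0,0],[0,0,0],[0,0,0],[0,0,0]],"claw":[60,60,60,60,60,60,60,60]}'
python3 - <<'E'
from h import *
for c in ("scene","top"):
    p,d=capture(c); cv2.imwrite(f"pics/{c}11.png",cv2.resize(p[120:270,80:260] if c=="scene" else p[180:300,230:400],None,fx=3.5,fy=3.5)[:,:,::-1])
E
```

```text
time_s: 15.8
eef_pos: [481.4, -209.0, 54.2]
ee_rot: [0.231, 0.056, 0.971, -0.017]
force: [0.3, 0.2, -0.1]
grip_width: 0.763
```

View pics/scene11.png

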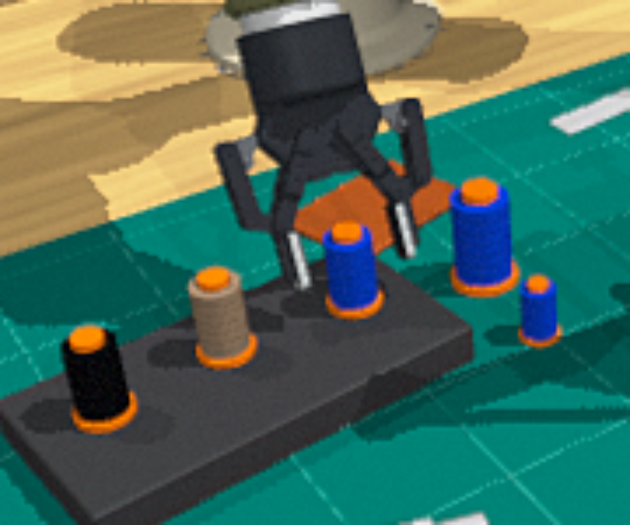

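View pics/top11.png

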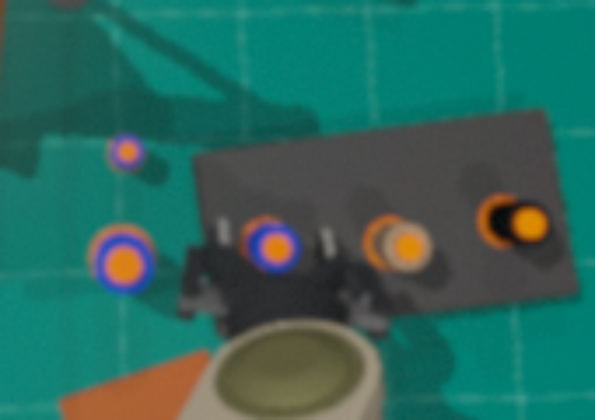

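```bash
python3 -m crank '{"dp":[[0,-0.15,0],[0,0,0],[0,0,0],[0,0,0],[0,0,0],[0,0,0],[0,0,0],[0,0,0]],"delta_rot":[[0,0,0],[0,0,0],[0,0,0],[0,0,0],[0,0,0],[0,0,0],[0,0,0],[0,0,0]],"claw":[90,110,130,145,160,180,200,200]}' 30
python3 -m crank '{"dp":[[0,0,0.2],[0,0,0.5],[0,0,1],[0,0,2],[0,0,2],[0,0,0]],"delta_rot":[[0,0,0],[0,0,0],[0,0,0],[0,0,0],[0,0,0],[0,0,0]],"claw":[255,255,255,255,255,255]}' 35
python3 - <<'E'
from h import *
for c in ("scene","top"):
    p,d=capture(c); cv2.imwrite(f"pics/{c}12.png",cv2.resize(p[100:250,80:260] if c=="scene" else p[180:300,230:400],None,fx=3.5,fy=3.5)[:,:,::-1])
E
```

```text
time_s: 16.7
eef_pos: [480.7, -211.8, 55.7]
ee_rot: [0.232, 0.057, 0.971, -0.018]
force: [-3.2, 1.6, 6.1]
grip_width: 0.361
time_s: 17.3
eef_pos: [481.5, -212.7, 114.7]
ee_rot: [0.233, 0.057, 0.971, -0.02]
force: [-0.0, 0.2, -1.1]
grip_width: 0.362
```

View pics/scene12.png

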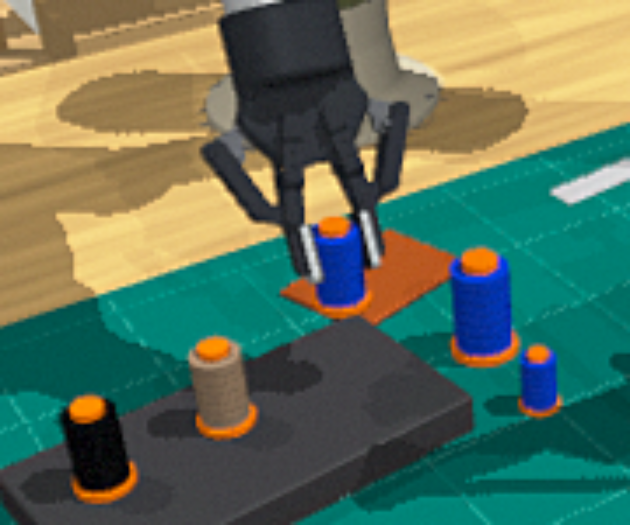

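```bash
python3 -m crank '{"dp":[[0,0,2.5],[0.5,1,2],[1.7,3.3,0],[1.7,3.4,0],[1.8,3.4,0],[1.8,3.4,0],[1.8,3.4,0],[1.8,3.4,0],[1.8,3.4,0],[1.2,2.4,0]],"delta_rot":[[0,0,0],[0,0,0],[0,0,0],[0,0,0],[0,0,0],[0,0,0],[0,0,0],[0,0,0],[0,0,0],[0,0,0]],"claw":[255,255,255,255,255,255,255,255,255,255]}'
python3 -m crank '{"dp":[[0,0,0],[0,0,0]],"delta_rot":[[0,0,0],[0,0,0]],"claw":[255,255]}'
python3 - <<'E'
from h import *
from scipy.spatial.transform import Rotation as Ro
np.set_printoptions(precision=3,suppress=True)
s=sense(); q=s['ee_rot']; print(Ro.from_quat([q[1],q[2],q[3],q[0]]).as_matrix(),s['eef_pos'])
for c in ("scene","top"):
    p,d=capture(c); cv2.imwrite(f"pics/{c}13.png",cv2.resize(p[60:220,220:400] if c=="scene" else p[110:280,100:290],None,fx=3.5,fy=3.5)[:,:,::-1])
E
```

```text
time_s: 18.4
eef_pos: [621.8, 61.5, 155.6]
ee_rot: [0.231, 0.056, 0.971, -0.018]
force: [0.0, -1.3, -0.1]
grip_width: 0.367
time_s: 18.6
eef_pos: [621.1, 59.5, 155.7]
ee_rot: [0.231, 0.056, 0.971, -0.018]
force: [-0.7, -1.0, -0.4]
grip_width: 0.366
[[-0.887  0.118  0.446]
 [ 0.101  0.993 -0.061]
 [-0.45  -0.009 -0.893]] [621.059  59.517 155.702]
```

View pics/scene13.png

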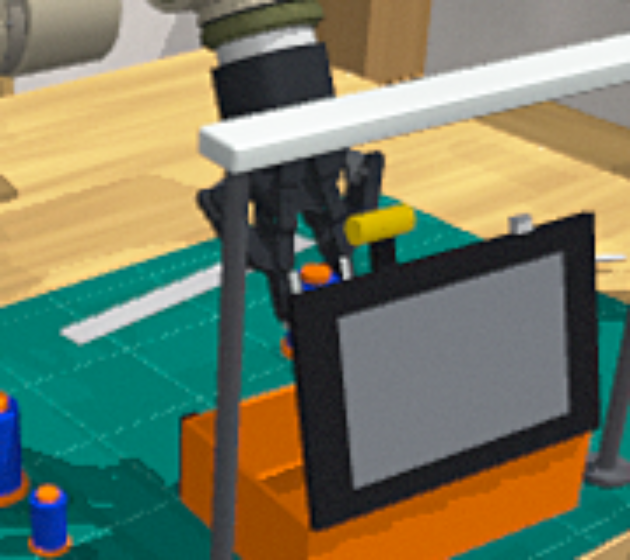

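View pics/top13.png

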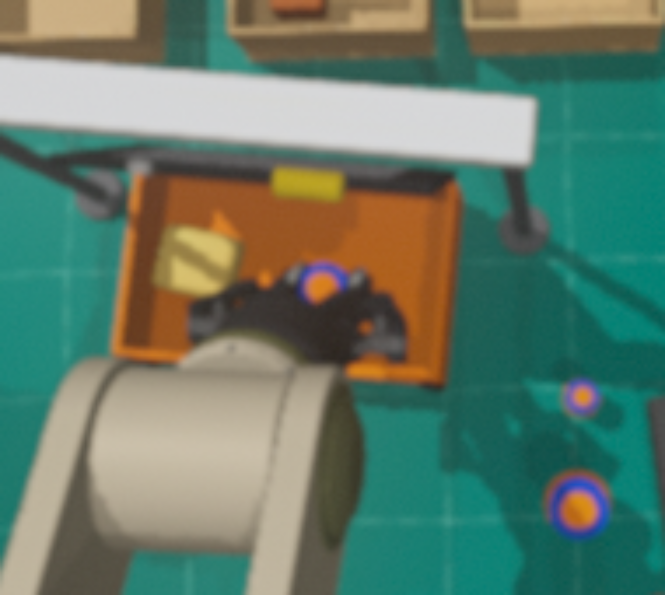

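```bash
python3 -m crank '{"dp":[[0,0.3,-2],[0,0,-2],[0.4,0,-1.5],[0.5,0,-1.5],[0.5,0,-1.5],[0.5,0,-1.2],[0.5,0,-1],[0.35,0,-0.7],[0,0,0]],"delta_rot":[[0,0,0],[0,0,0],[0,0,0],[0,0,0],[0,0,0],[0,0,0],[0,0,0],[0,0,0],[0,0,0]],"claw":[255,255,255,255,255,255,255,255,255]}'
python3 - <<'E'
from h import *
for c in ("scene","top"):
    p,d=capture(c); cv2.imwrite(f"pics/{c}14.png",cv2.resize(p[60:220,220:400] if c=="scene" else p[110:280,100:290],None,fx=3.5,fy=3.5)[:,:,::-1])
E
```

```text
time_s: 19.6
eef_pos: [649.2, 62.0, 42.4]
ee_rot: [0.231, 0.057, 0.971, -0.018]
force: [0.1, 0.7, -1.2]
grip_width: 0.362
```

View pics/top14.png

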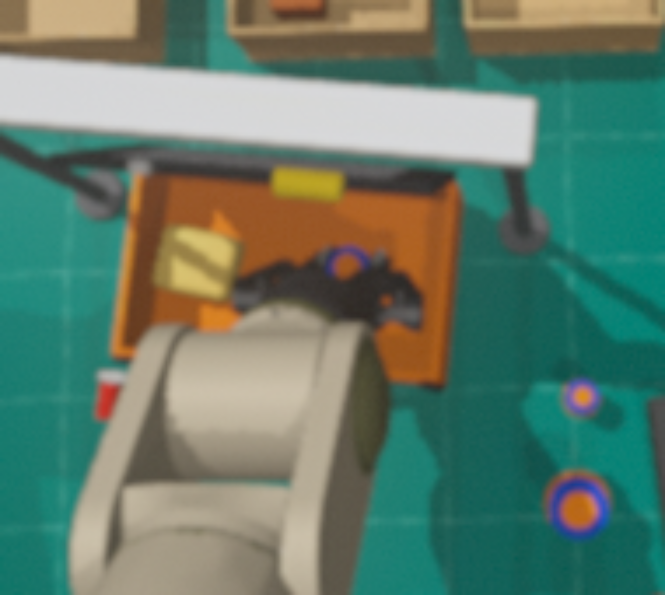

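View pics/scene14.png

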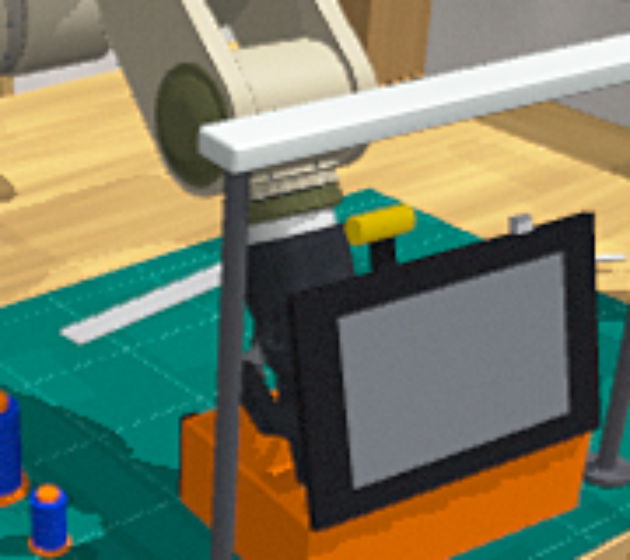

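```bash
python3 -m crank '{"dp":[[0,0,-0.4],[0,0,-0.3],[0,0,-0.2],[0,0,0]],"delta_rot":[[0,0,0],[0,0,0],[0,0,0],[0,0,0]],"claw":[255,255,255,255]}'
python3 -m crank '{"dp":[[0,0,-0.1],[0,0,-0.1],[0,0,0]],"delta_rot":[[0,0,0],[0,0,0],[0,0,0]],"claw":[255,255,255]}'
```

```text
time_s: 20.1
eef_pos: [648.9, 62.2, 34.0]
ee_rot: [0.232, 0.057, 0.971, -0.018]
force: [0.4, -0.8, -1.2]
grip_width: 0.361
time_s: 20.4
eef_pos: [649.1, 62.1, 32.2]
ee_rot: [0.232, 0.057, 0.971, -0.018]
force: [0.7, -0.2, -1.1]
grip_width: 0.362
```

```bash
python3 -m crank '{"dp":[[0,0,-0.1],[0,0,0]],"delta_rot":[[0,0,0],[0,0,0]],"claw":[255,255]}'
python3 -m crank '{"dp":[[0,0,-0.07],[0,0,0]],"delta_rot":[[0,0,0],[0,0,0]],"claw":[255,255]}'
```

```text
time_s: 20.6
eef_pos: [649.1, 62.1, 31.2]
ee_rot: [0.232, 0.057, 0.971, -0.018]
force: [-0.6, -0.4, -0.0]
grip_width: 0.366
time_s: 20.8
eef_pos: [649.3, 62.1, 30.8]
ee_rot: [0.232, 0.057, 0.971, -0.018]
force: [-0.2, -0.6, 0.8]
grip_width: 0.366
```

```bash
python3 -m crank '{"dp":[[0,0,-0.07],[0,0,0]],"delta_rot":[[0,0,0],[0,0,0]],"claw":[255,255]}'
python3 -m crank '{"dp":[[0,0,-0.05],[0,0,0]],"delta_rot":[[0,0,0],[0,0,0]],"claw":[255,255]}'
```

```text
time_s: 21.0
eef_pos: [649.4, 62.1, 30.7]
ee_rot: [0.232, 0.057, 0.971, -0.018]
force: [-4.1, -0.9, 6.9]
grip_width: 0.368
time_s: 21.2
eef_pos: [649.6, 62.1, 30.7]
ee_rot: [0.233, 0.057, 0.971, -0.018]
force: [-7.4, -1.5, 11.2]
grip_width: 0.367
```

```bash
python3 -m crank '{"dp":[[0,0,0.05],[0,0,0],[0,0,0],[0,0,0],[0,0,0],[0,0,0]],"delta_rot":[[0,0,0],[0,0,0],[0,0,0],[0,0,0],[0,0,0],[0,0,0]],"claw":[165,150,135,120,105,95]}'
python3 -m crank '{"dp":[[-0.3,0.04,0.6],[-0.6,0.08,1.2],[-0.9,0.12,1.8],[-1.3,0.18,2.6],[-1.6,0.2,3],[-2,0.2,2.5],[-3,0.3,2],[-4,0.4,1],[-4,0.4,0],[-3,0.4,0]],"delta_rot":[[0,0,0],[0,0,0],[0,0,0],[0,0,0],[0,0,0],[0,0,0],[0,0,0],[0,0,0],[0,0,0],[0,0,0]],"claw":[95,95,95,95,95,95,95,95,95,95]}'
python3 - <<'E'
from h import *
np.set_printoptions(precision=1,suppress=True)
for c in("scene","top"):
    p,d=capture(c); cv2.imwrite(f"pics/{c}15.png",cv2.resize(p[60:270,70:390] if c=="scene" else p[100:290,100:400],None,fx=2.5,fy=2.5)[:,:,::-1])
    P=cloud(c,d)
    lx=(P[...,:2]-[642.5,110])@[.9938,-.1115]; ly=(P[...,:2]-[642.5,110])@[.1115,.9938]; z=P[...,2]
    R,G,B=[p[...,i].astype(int) for i in range(3)]
    yel=(R>150)&(G>120)&(B<110)&(R-B>70)&(G>0.65*R)&(abs(lx)<72)&(abs(ly)<118)&(z<60)&(z>15)
    if yel.sum()>10: q=np.c_[lx[yel],ly[yel],z[yel]]; print(c,"wax",q.min(0),q.max(0),np.median(q,0))
    sp=(abs(lx-3)<40)&(abs(ly+46)<40)&(z>58)&(z<72); print(c,"cap",sp.sum(), cv2.minEnclosingCircle(np.c_[lx[sp],ly[sp]].astype(np.float32)) if sp.any() else 0, np.median(z[sp]) if sp.any() else 0)
    for x in masks_of(c,"lid")[:1]:
        m=cv2.erode(x["region"].astype(np.uint8),np.ones((3,3)))>0; m&=(z>90)&(z<240)
        f=np.polyfit(z[m],lx[m],1); print("lid",m.sum(),np.pi-np.arctan2(1,f[0]))
    red=(abs(lx+109)<30)&(abs(ly-130)<40)&(R>140)&(G<60)&(B<60)
    if red.any(): print("knob",lx[red].mean(),ly[red].mean(),z[red].max())
    for n,(x,y) in dict(tau=(471,-302),blk=(486,-388)).items():
        m=(abs(P[...,0]-x)<25)&(abs(P[...,1]-y)<25)&(z>87)&(z<95); print(n,cv2.minEnclosingCircle(P[m][:,:2].astype(np.float32)))
print(sense()['force'])
E
```

```text
time_s: 21.8
eef_pos: [649.1, 62.1, 29.8]
ee_rot: [0.232, 0.057, 0.971, -0.018]
force: [0.1, -0.2, 0.2]
grip_width: 0.626
time_s: 22.8
eef_pos: [439.7, 85.6, 177.7]
ee_rot: [0.232, 0.057, 0.971, -0.018]
force: [0.6, 0.2, 0.4]
grip_width: 0.631
scene cap 0 0 0
lid 4953 1.2970278000647428
tau ((470.79632568359375, -303.4095153808594), 10.371386528015137)
blk ((485.0834045410156, -387.2131042480469), 10.81021785736084)
top wax [-24.1  49.4  17.3] [ 29.8 114.3  39.3] [ 1.4 80.1 33.9]
top cap 95 ((3.4051871299743652, -47.58847427368164), 16.247827529907227) 61.62000095685528
lid 574 1.2611966953430573
knob -110.44873811719779 127.90298757108064 44.42221042136805
tau ((471.57940673828125, -301.24468994140625), 9.754016876220703)
blk ((485.87945556640625, -386.7088928222656), 10.017759323120117)
[-0.1 -0.6  0.2]
```

View pics/scene15.png

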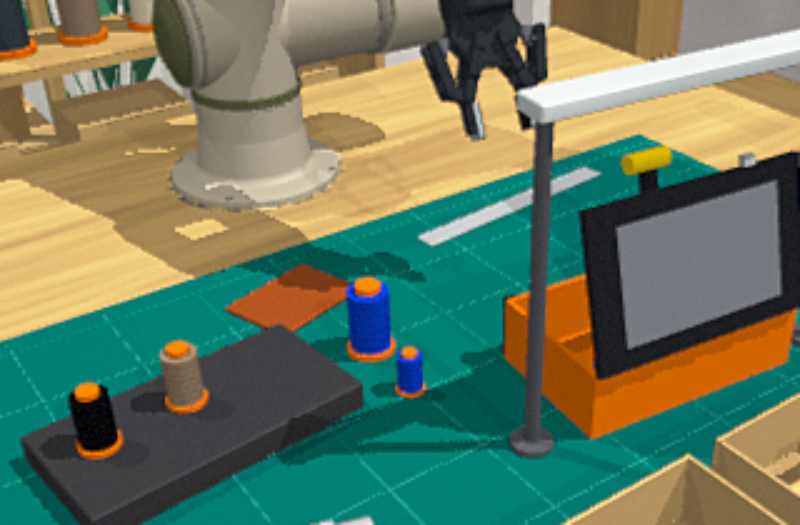

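View pics/top15.png

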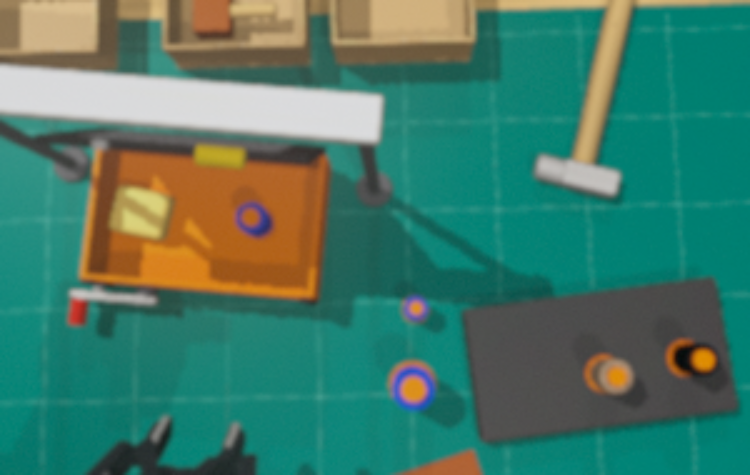

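```bash
python3 - <<'E'
from rig import *
print(finish_job())
E
```

```text
the job is handed in; nothing more can be done
None
```

I finished the job in the order asked and handed it in at about 23 s of the 72 s allowed; no verdict came back.

- **Latch:** I pushed the lever over to its stop, where the force rose to 26 N. It still lies level at the end, with the top of the knob at z about 44 mm against 42.5 mm expected.
- **Lid:** I lifted the lid by the pull with the hand leaning back, until it met its stop at 27 N. The scene camera measures 1.297 rad, both after I let go and in the last check. The top camera gives 1.26 rad, but from far fewer points because it sees the lid nearly edge-on.
- **Light bar:** My planned paths cleared it by at least about 13 mm. No unexpected force showed at any reading.
- **Blue spool:** I took the 60 mm one off the slab and lowered it in steps of about 1 mm or less until it touched the case floor (peak force 11 N), then released it. It stands near x +3, y -47 mm of the case. Its top measured z 62 mm against 65 mm expected, because that reading mixes in some of the thread edge. It looks upright in the top view; the lid hides it from the scene camera.
- **Other things:** The black and taupe spools and the wax block measure where they were, within about 2 mm.
- **Robot:** It stands clear and touches nothing, with force near zero.

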